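# Turn the crooked setting die home in its keyed base

### The job

Of the two setting dies in their bench bases, one was dropped in crooked: its black finger bar stands askew of its base and the die sits proud. Take that die by its finger bar, turn it, pressing only lightly, until it drops fully home into its keyed slot with the bar in line with the base's long side, and let go. Leave the other die, which is already home, as it is.

Things in the scene. Friction and masses are not known exactly. Their poses are not given: they have to be found in the camera images.
- die_bar (a point): Grip point of the crooked loose steel die (250 g), in its black finger bar: bar 44 long, 14 wide, 42 high, on a round flange 60 across, 10 high, over a key tongue 40 x 16, 10 high (mm). The point is 12 mm below the bar's top, 30 above the flange, 50 above the tongue's foot. x along bar and tongue, y across, z up. At first upright but 34 to 90 degrees off the slot, either way, and free to turn.
- seat (a point): Centre of the crooked die's keyed seat, level with the block's top. x along the slot (48 x 24 mm, 14 deep), z up. Crooked, the die's tongue lies across the slot, its grip point 50 mm above here. Turned in line within about 10 degrees (either end round) the tongue drops 10 mm, the flange rests on the block, and the grip point is 40 mm above here.
- base: The crooked die's base, fixed to the table: grey block 130 (x) x 90 (y) x 25 mm high, origin under its centre. Slot along the long side, shown by two white marks on the top. Around the slot stands an aluminium collar, inside diameter 64 mm, outside 76, 15 high above the block; it keeps the die centred within 2 mm.
- other_die_bar (a point): Grip point of the other die, same make, shape, point and axes, already home in a base of the same make: bar in line with its block, flange down inside the collar. To be left alone.
Not all that is in view belongs to the job. Leave any brown or red look-alike of the part that bears die_bar alone. What is shaped like the base but orange is not meant.

How it is judged (in metres and radians):
At the end, for the whole second after the job is handed in: The crooked die is fully home: its grip point within 3 mm of its seated height over the block (40 mm) and within 10 mm of the seat's axis, the bar within 17 degrees of the slot's direction (either way round), upright within 6 degrees, at rest; the other die has not been moved by more than 12 mm (z of die_bar in the frame of seat between 0.035 and 0.043 m and horizontal distance between die_bar and seat below 0.01 m and angle between the x axis of die_bar and the x axis of seat, either way round below 0.3 rad and angle between die_bar's own z axis and vertical below 0.1 rad and linear speed of die below 0.02 m/s); the robot touches nothing.
It fails at once if the other die is moved by more than 12 mm (distance of other_die_bar from where it was at the start of the episode above 0.012 m).
It fails at once if the die is pressed on its base with more than 80 N (contact force between die and base above 80 N).
It also fails if it takes over 32 s, if anything falls off the work surface, if the arm or the gripper's body presses on something with over 40 N, if the wrist force passes 120 N, or if a joint passes its speed limit or range.

### The arm

A 6-joint arm with a two-finger parallel gripper is mounted at the origin on the work surface. World frame = base frame: x ahead of the robot, y to its left, z up, the work surface at z = 0. Lengths are in m, angles in degrees, forces in N, time in s.
With the tool pointing down it reaches from about 0.4 to 0.825 m from the base axis. Payload 7 kg.
Tool frame: the origin (TCP) lies midway between the tips of the shut fingers; the grasp point (between the pads) lies 19 mm behind it (ctrl.grasp_offset is the distance from the TCP to the grasp point, in m); z points along the fingers, x is the direction in which the jaws open and shut, and the axes are right-handed (so a half turn about z gives the same grasp; the last joint's range is limited). The gripper opens to 88 mm and grips with 3 to 60 N. Pads are 19 mm wide; open, the fingers measure 130 mm over their backs; the gripper's body (78 mm by 193 mm) begins 47 mm behind the grasp point.
Start: joints at [85.548, 20.546, 0.682, 0, -70.136, -16.507], TCP at [0.241, 0.63, 0.227] pointing down, gripper open.
Joint ranges: [-176.03, 176.03], [-82.01, 121.73], [-58.28, 71.71], [-173.87, 95.51], [-174.79, -0.11], [-173.66, 173.66]. Speed limits (degrees/s): [136.94, 136.94, 172.46, 180, 180, 180].

### API

Orientations are given as [roll, pitch, yaw] about the fixed x, y, z axes, in that order (R = Rz(yaw) Ry(pitch) Rx(roll)).
In Python, from plant import sensors, snapshot, order, ctrl gives the robot as it stands.
- The arm moves only by the tool send_rows, never from a script. Its argument "commands" is a list of rows, each a list of 3 entries, a list of its own where there are three numbers: the closure, from 0 (fully open) to 1 (shut), then the shift along the world's x, y, z in units of 0.25 m (1.0 is 0.25 m), then the turn, a rotation vector about the world's x, y, z in units of 360 degrees (1.0 is 360 degrees). In form: [[hand, [x, y, z], [ax, ay, az]], ...]. A call has 1 to 12 rows; each row shifts and turns the pose as measured when the row begins; what a row does not reach is not made up. A row lasts 1/10 s, in which the tool goes at most 50 mm and 8.59 degrees, less where a joint would pass 70% of its speed; a pose out of reach is approached as far as the arm can. A call with a number of a shift or a turn outside -1 to 1 is refused whole. A call with a gripper value outside its range is refused whole. The fingers move at their own pace and stop on an object; the grip force is fixed at half the most. Time passes only in rows, so rows that do not move let the fingers close. It gives the time, the measured TCP pose, the force and the opening at its end, in the units of the state.
- sensors.get_obs(): the state, without advancing time (a new reading comes with each control period).
- snapshot(name): name is "side" or "top" or "wrist"; returns a dict with "color" (384x512x3 uint8, blue, green, red), "z_map" (384x512 float32, m along the optical axis (not along the pixel's ray), 0 where there is no reading), "mtx" (3x3 intrinsics, pixels), "xyz" and "attitude" of the camera in the world. Camera axes: x right, y down, z forward; pixel columns grow to the right and rows downward; lengths in m; the calibration is good to about 2 mm. The wrist camera is an equidistant fisheye: a pixel r from the principal point sees the ray r / f radians off the axis. A picture is of the moment at which its call begins.
- order.close_job(): hands the job in, once; it reports no verdict.
The state is a dict: "clock": time; "joint_pos": joint angles; "qvel": joint speeds; "tau": joint torques, N m; "tool_pos": TCP position; "orientation": TCP orientation; "force": force on the tool from outside, world axes, zero at the start; "moment": the same for the moment, N m; "opening": finger opening in m.
Only numpy, scipy, OpenCV 4.12 (cv2) and the standard library are available. Lean on these libraries where they do the work, as an engineer would, in place of code of your own. Each camera call takes 0.05 s, during which the arm holds its last target.

## Working session

There is one attempt and no reset: what is moved stays moved. The work goes in short steps, Python scripts to look and compute and a tool call to move; the robot and the scene stay as the last step left them, time stands still between calls to the robot, and variables do not carry over. Pictures are saved under pics/ and viewed, and the job is handed in when it is done.

Besides the shell and the picture viewer there is one more tool, called after ">>>" by a JSON object that holds its "api" and its "payload". send_rows: Moves the arm, as the interface text tells. Its arguments: {"type":"object","properties":{"commands":{"type":"array","items":{"type":"array"}}},"required":["commands"]}

```bash
mkdir -p pics; ls; cat > h.py <<'E'
import numpy as np,cv2
from scipy.spatial.transform import Rotation as R
from plant import sensors,snapshot,order,ctrl
E
python3 - <<'E'
from h import *
for n in("top","side"):
    s=snapshot(n); np.savez(f"{n}.npz",**{k:np.array(v) for k,v in s.items()})
    cv2.imwrite(f"pics/{n}0.png",s["color"]); print(n,s["xyz"],s["attitude"],s["mtx"])
print(sensors.get_obs(),ctrl.grasp_offset)
E
```

```text
pics
top [ 0.54636463 -0.05378622  0.74460871] [-175.86743526    0.65141785  -90.93878614] [[372.24911463   0.         251.77942866]
 [  0.         372.24911463 187.89924784]
 [  0.           0.           1.        ]]
side [0.37081019 0.43144377 0.73471529] [-140.92717682    1.02346045 -156.18257748] [[476.36903094   0.         241.81474929]
 [  0.         476.36903094 190.04950044]
 [  0.           0.           1.        ]]
{'clock': 0.1, 'joint_pos': array([ 8.55479788e+01,  2.05884858e+01,  6.41065735e-01, -1.65378738e-02,
       -7.01348925e+01, -1.65051823e+01]), 'qvel': array([-0.08430355, -0.15327253,  0.07501808,  0.06045234,  0.0298915 ,
        0.07213801]), 'tau': array([-1.08256121e-03, -5.84162378e+01,  2.93748379e+01,  7.01537713e+00,
        1.01253827e-02, -5.06592801e-05]), 'tool_pos': array([0.24132474, 0.6299477 , 0.22572262]), 'orientation': array([-1.79991520e+02, -8.33380402e-02, -1.10962841e+02]), 'force': array([ 1.20964994,  0.50882016, -0.23488918]), 'moment': array([ 0.00606982, -0.03363817, -0.02613484]), 'opening': 0.08756627313455118} 0.0188
```

View pics/top0.png

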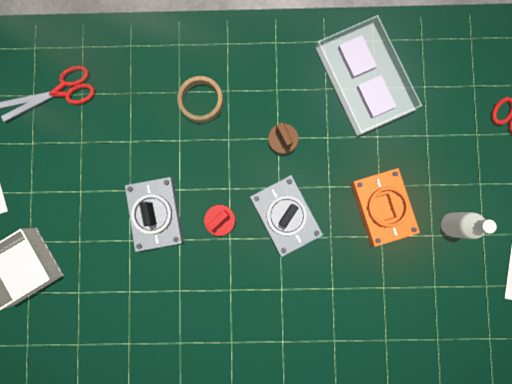

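View pics/side0.png

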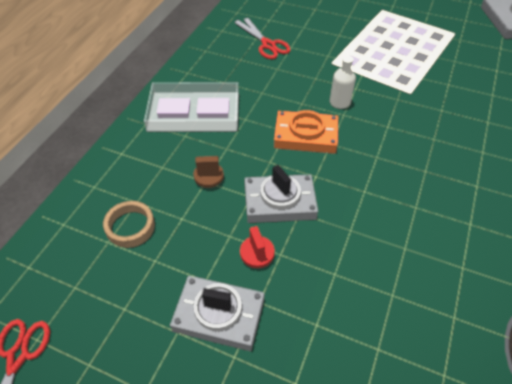

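Candidates: the grey base at top (152,214) has its bar along the block's long side, so it looks home. The grey base at top (287,215) has its bar across the marks' line, so it looks crooked. Red (219,220), brown (284,138) and orange (387,207) are decoys. I'll confirm with a crop and measurements.

```bash
cat >> h.py <<'E'
def cloud(s):
    K=np.array(s["mtx"]);z=np.array(s["z_map"]);v,u=np.indices(z.shape)
    p=np.stack([(u-K[0,2])/K[0,0]*z,(v-K[1,2])/K[1,1]*z,z],-1)
    return p@R.from_euler("xyz",np.array(s["attitude"]),degrees=True).as_matrix().T+np.array(s["xyz"])
E
python3 - <<'E'
from h import *
s=dict(np.load("top.npz")); c=s["color"]
a=cv2.resize(c[165:265,240:340],None,fx=5,fy=5,interpolation=cv2.INTER_CUBIC)
b=cv2.resize(c[165:225+40,105:165+25],(300,350),interpolation=cv2.INTER_CUBIC)
o=np.zeros((500,800,3),np.uint8);o[:,:500]=a;o[:350,500:]=b
cv2.imwrite("pics/crop1.png",o)
P=cloud(s); hsv=cv2.cvtColor(c,cv2.COLOR_BGR2HSV)
for (u,v) in((152,214),(287,215)):
    m=np.zeros(c.shape[:2],bool);m[v-50:v+50,u-42:u+42]=1
    Z=P[...,2]
    gray=(hsv[...,1]<60)
    blk=m&gray&(Z>.015)&(Z<.032)
    pt=P[blk][:,:2].astype(np.float32); 
    r=cv2.minAreaRect(pt); print("block",r,np.median(P[blk][:,2]))
    for lo,hi in((.033,.045),):
        q=P[m&(Z>lo)&(Z<hi)]; print("collar",cv2.minEnclosingCircle(q[:,:2].astype(np.float32)),len(q))
    bar=m&(Z>.062); q=P[bar]
    print("bar",cv2.minAreaRect(q[:,:2].astype(np.float32)),q[:,2].max(),np.median(q[:,2]),len(q))
    t=q[q[:,2]>np.percentile(q[:,2],90)-.006]; print("bartop",cv2.minAreaRect(t[:,:2].astype(np.float32)),t[:,:2].mean(0),len(t),np.median(t[:,2]))
    w=np.linalg.svd(t[:,:2]-t[:,:2].mean(0),full_matrices=False)[2][0]; print("ang",np.degrees(np.arctan2(w[1],w[0])))
E
```

```text
block ((0.5524323582649231, 0.146865576505661), (0.12991604208946228, 0.09140055626630783), 9.391660690307617) 0.025043697941852128
collar ((0.5527207255363464, 0.14661581814289093), 0.037990350276231766) 845
bar ((0.56013423204422, 0.051526837050914764), (0.04395788162946701, 0.20782077312469482), 4.493907928466797) 0.7446087066111284 0.07669080824390395 281
bartop ((0.5463646054267883, -0.05378621816635132), (0.0, 0.0), 0.0) [ 0.54636463 -0.05378622] 44 0.7446087066111284
ang 179.10482628978895
block ((0.5452278256416321, -0.1108957827091217), (0.12995228171348572, 0.0900663286447525), 26.590557098388672) 0.025096533898374962
collar ((0.5451474785804749, -0.11090436577796936), 0.03801299259066582) 667
bar ((0.5407196283340454, -0.09395688027143478), (0.034498244524002075, 0.07343070209026337), 17.165342330932617) 0.7446087066111284 0.08706433264290397 250
bartop ((0.5463646054267883, -0.05378621816635132), (0.0, 0.0), 0.0) [ 0.54636463 -0.05378622] 39 0.7446087066111284
ang 175.53284093861072
```

View pics/crop1.png

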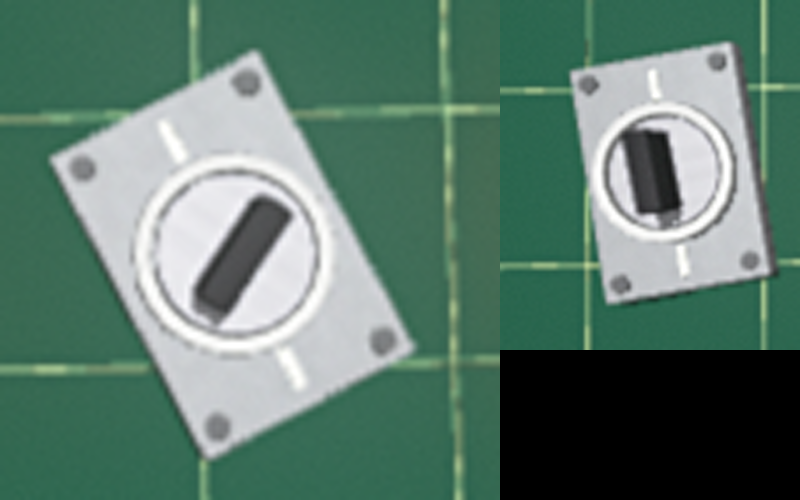

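The left crop shows the die at (287,215): its bar runs from about (205,305) to (280,205) in the crop, askew to the white marks. Its top is at z≈0.087, so it sits 10 mm proud of the home one at 0.077. This is the crooked die. Next is the bar's angle.

```bash
python3 - <<'E'
from h import *
for n,(u,v) in(("top",(287,215)),("side",(282,185)),("top",(152,214))):
    s=dict(np.load(n+".npz"));P=cloud(s);Z=P[...,2]
    m=np.zeros(Z.shape,bool);m[v-50:v+50,u-42:u+42]=1
    q=P[m&(Z>.065)&(Z<.095)&(np.array(s["z_map"])>0)]
    if n=="top": q=q[q[:,2]>np.median(q[:,2])-.004]
    w=np.linalg.svd(q[:,:2]-q[:,:2].mean(0),full_matrices=False)[2][0]
    print(n,len(q),np.median(q[:,2]),cv2.minAreaRect(q[:,:2].astype(np.float32)),np.degrees(np.arctan2(w[1],w[0])))
s=dict(np.load("side.npz"));P=cloud(s);Z=P[...,2];c=s["color"]
m=np.zeros(Z.shape,bool);m[145:235,235:325]=1
q=P[m&(Z>.02)&(Z<.03)];print(cv2.minAreaRect(q[:,:2].astype(np.float32)))
o=sensors.get_obs();print(o["tool_pos"],o["orientation"],R.from_euler("xyz",o["orientation"],degrees=True).as_matrix())
E
```

```text
top 196 0.08692652519715749 ((0.5449747443199158, -0.11069285869598389), (0.01411811076104641, 0.043369729071855545), 55.82326126098633) 145.5264777384317
side 280 0.08438773209335376 ((0.5383377075195312, -0.06219124048948288), (0.03936152905225754, 0.13031935691833496), 7.400213241577148) 141.05688687359867
top 196 0.07667342638848618 ((0.5524759292602539, 0.14654335379600525), (0.04382256045937538, 0.014281406998634338), 10.652496337890625) -168.2935116101239
((0.5464866161346436, -0.15535415709018707), (0.16811513900756836, 0.17705343663692474), 26.439624786376953)
[0.24132474 0.6299477  0.22572262] [-1.79991520e+02 -8.33380402e-02 -1.10962841e+02] [[-3.57762017e-01 -9.33812718e-01 -3.82161596e-04]
 [-9.33811664e-01  3.57762191e-01 -1.41120343e-03]
 [ 1.45452268e-03 -1.48008029e-04 -9.99998931e-01]]
```

Bar direction is -34.3° and the slot is 26.6°, so the turn needed is +61° about z. I'll grasp at tool yaw -124.3° (j6 ≈ 67°) and finish at -63.4° (j6 ≈ 128°, within range). First I'll travel above the scene.

>>> {"api": "send_rows", "payload": {"commands": [[0, [0.07, -0.175, 0], [0, 0, -0.003]], [0, [0.07, -0.175, 0], [0, 0, -0.003]], [0, [0.07, -0.175, 0], [0, 0, -0.003]], [0, [0.07, -0.175, 0], [0, 0, -0.003]], [0, [0.07, -0.175, 0], [0, 0, -0.003]], [0, [0.07, -0.175, 0], [0, 0, -0.003]], [0, [0.07, -0.175, 0], [0, 0, -0.003]], [0, [0.07, -0.175, 0], [0, 0, -0.003]], [0, [0.07, -0.175, 0], [0, 0, -0.003]], [0, [0.07, -0.175, 0], [0, 0, -0.003]], [0, [0.07, -0.175, 0], [0, 0, -0.003]], [0, [0.07, -0.175, 0], [0, 0, -0.003]]]}}

```text
clock: 1.3
tool_pos: [0.451, 0.0868, 0.2201]
orientation: [-179.9, -0.4, -123.9]
force: [1.7, 1.0, 1.0]
opening: 0.0876
```

>>> {"api": "send_rows", "payload": {"commands": [[0, [0.075, -0.158, 0], [0, 0, 0]], [0, [0.075, -0.158, 0], [0, 0, 0]], [0, [0.075, -0.158, 0], [0, 0, 0]], [0, [0.075, -0.158, 0], [0, 0, 0]], [0, [0.07, -0.13, 0], [0, 0, 0]], [0, [0, 0, 0], [0, 0, 0]], [0, [0, 0, 0], [0, 0, 0]]]}}

```text
clock: 2.0
tool_pos: [0.5451, -0.1185, 0.2182]
orientation: [179.9, -0.5, -124.3]
force: [-0.2, -0.0, -0.8]
opening: 0.0874
```

```bash
python3 - <<'E'
from h import *
o=sensors.get_obs();print(o["tool_pos"],o["orientation"],o["joint_pos"])
s=snapshot("wrist");cv2.imwrite("pics/w1.png",s["color"]);print(s["xyz"],s["attitude"],s["mtx"])
E
```

```text
[ 0.54511329 -0.11845638  0.21816247] [ 179.92542212   -0.50139195 -124.34683796] [  8.08077588  10.05494303 -14.960392     0.35175706 -65.37839492
  47.42441042]
[ 0.6070035  -0.15936005  0.37680223] [ 164.11196505   -0.4848721  -124.3614108 ] [[297.31863964   0.         255.45253052]
 [  0.         297.31863964 190.62731494]
 [  0.           0.           1.        ]]
```

View pics/w1.png

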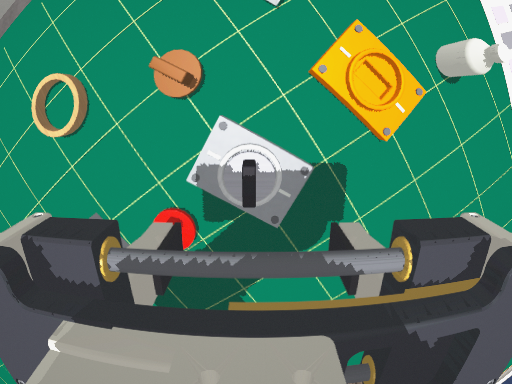

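The wrist picture shows the bar upright at (249,183), between and square to the jaws, so the angle is right. I'll descend now.

>>> {"api": "send_rows", "payload": {"commands": [[0, [0, 0.03, -0.1], [0.001, -0.001, 0]], [0, [0, 0, -0.1], [0, 0, 0]], [0, [0, 0, -0.1], [0, 0, 0]], [0, [0, 0, -0.1], [0, 0, 0]], [0, [0, 0, 0], [0, 0, 0]], [0, [0, 0, 0], [0, 0, 0]]]}}

```text
clock: 2.65
tool_pos: [0.5438, -0.1043, 0.118]
orientation: [-179.8, 0.2, -123.8]
force: [0.1, 0.8, -0.4]
opening: 0.0872
```

>>> {"api": "send_rows", "payload": {"commands": [[0, [0.005, -0.02, -0.05], [0, 0, -0.0015]], [0, [0, 0, -0.06], [0, 0, 0]], [0, [0, 0, -0.06], [0, 0, 0]], [0, [0, 0, -0.03], [0, 0, 0]], [0, [0, 0, 0], [0, 0, 0]], [0, [0, 0, 0], [0, 0, 0]]]}}

```text
clock: 3.25
tool_pos: [0.5492, -0.1086, 0.0712]
orientation: [-179.3, 0.5, -124.3]
force: [0.2, 0.5, -0.3]
opening: 0.0878
```

```bash
cat > st.py <<'E'
from h import *
import sys
y=float(sys.argv[1]); o=sensors.get_obs()
print(o["tool_pos"],o["orientation"],"F",o["force"],"M",o["moment"],o["opening"],o["joint_pos"][5])
A=R.from_euler("xyz",[180,0,y],degrees=True)*R.from_euler("xyz",o["orientation"],degrees=True).inv()
print("turn units",A.as_rotvec()/2/np.pi, "shift units",(np.array([.5451,-.1108,.058])-o["tool_pos"])/.25)
E
python3 st.py -124.3
```

```text
[ 0.549183   -0.10861434  0.07121393] [-179.33205498    0.54534247 -124.32100635] F [ 0.16030101  0.47841432 -0.25870358] M [ 0.0391495   0.05554717 -0.01752342] 0.08783215067074136 46.72497326958907
turn units [-2.05395340e-04  2.38641350e-03  6.71797547e-05] shift units [-0.01633199 -0.00874265 -0.05285572]
```

>>> {"api": "send_rows", "payload": {"commands": [[0, [-0.012, -0.006, -0.02], [0, 0.002, 0]], [0, [0, 0, -0.02], [0, 0, 0]], [0, [0, 0, -0.01], [0, 0, 0]], [0, [0, 0, 0], [0, 0, 0]]]}}

```text
clock: 3.65
tool_pos: [0.5471, -0.1103, 0.0595]
orientation: [-179.8, 0.2, -124.3]
force: [-0.7, 0.8, 0.4]
opening: 0.0875
```

```bash
python3 st.py -124.3
```

```text
[ 0.54712517 -0.11027974  0.05945137] [-179.84609198    0.21129973 -124.32808621] F [-0.72651785  0.82539812  0.39038184] M [0.01332896 0.04683085 0.03127281] 0.0875355550975315 47.054559244638426
turn units [-2.43785593e-04  6.83992680e-04  7.88054442e-05] shift units [-0.00810068 -0.00208104 -0.00580549]
```

>>> {"api": "send_rows", "payload": {"commands": [[0.5, [-0.006, -0.002, -0.004], [0, 0.0005, 0]], [1, [0, 0, 0], [0, 0, 0]], [1, [0, 0, 0], [0, 0, 0]], [1, [0, 0, 0], [0, 0, 0]], [1, [0, 0, 0], [0, 0, 0]], [1, [0, 0, 0], [0, 0, 0]], [1, [0, 0, 0], [0, 0, 0]], [1, [0, 0, 0], [0, 0, 0]]]}}

```text
clock: 4.45
tool_pos: [0.5458, -0.1108, 0.0588]
orientation: [-180.0, 0.1, -124.3]
force: [-0.6, -0.5, 0.7]
opening: 0.0294
```

```bash
python3 st.py -124.3
```

```text
[ 0.54580915 -0.11076785  0.05884768] [-1.79969709e+02  1.26793127e-01 -1.24316844e+02] F [-0.62938277 -0.48543792  0.69756797] M [0.00670655 0.0243336  0.0023255 ] 0.02941649147319167 47.13646854564681
turn units [-2.43498288e-04  2.68021737e-04  4.68823656e-05] shift units [-0.00283659 -0.00012858 -0.00339071]
```

>>> {"api": "send_rows", "payload": {"commands": [[1, [0, 0, 0], [0, 0, 0]], [1, [0, 0, 0], [0, 0, 0]], [1, [0, 0, 0], [0, 0, 0]], [1, [0, 0, 0], [0, 0, 0]]]}}

```text
clock: 4.85
tool_pos: [0.5457, -0.1108, 0.0588]
orientation: [-180.0, 0.1, -124.3]
force: [-0.2, -0.6, 0.1]
opening: 0.0137
```

```bash
python3 st.py -124.3
```

```text
[ 0.5457186  -0.11076979  0.05877713] [-1.79977653e+02  1.20800263e-01 -1.24318591e+02] F [-0.19719525 -0.64145618  0.13689045] M [-0.01749043  0.04661303  0.04419558] 0.013721190945296674 47.13523675239488
turn units [-2.42182724e-04  2.40413862e-04  5.17079878e-05] shift units [-0.00247442 -0.00012083 -0.00310851]
```

The bar is held at 13.7 mm opening. I'll turn most of the way.

>>> {"api": "send_rows", "payload": {"commands": [[1, [0, 0, 0], [0, 0, 0.01]], [1, [0, 0, 0], [0, 0, 0.012]], [1, [0, 0, 0], [0, 0, 0.012]], [1, [0, 0, 0], [0, 0, 0.012]], [1, [0, 0, 0], [0, 0, 0.012]], [1, [0, 0, 0], [0, 0, 0.012]], [1, [0, 0, 0], [0, 0, 0.012]], [1, [0, 0, 0], [0, 0, 0.012]], [1, [0, 0, 0], [0, 0, 0]], [1, [0, 0, 0], [0, 0, 0]]]}}

```text
clock: 5.85
tool_pos: [0.5442, -0.1122, 0.0588]
orientation: [179.9, -0.0, -89.3]
force: [0.1, -0.3, 0.0]
opening: 0.0139
```

```bash
python3 st.py -63.4
```

```text
[ 0.54415903 -0.11220753  0.05879142] [ 1.79880041e+02 -1.68865598e-02 -8.92670157e+01] F [ 0.08003939 -0.32690108  0.04683637] M [0.10313231 0.01759385 0.02144901] 0.013862723590917963 82.18903193429739
turn units [ 0.00012537 -0.00031537  0.07185284] shift units [ 0.00376389  0.00563014 -0.00316568]
```

>>> {"api": "send_rows", "payload": {"commands": [[1, [0.004, 0.005, 0], [0, 0, 0.012]], [1, [0, 0, 0], [0, 0, 0.012]], [1, [0, 0, 0], [0, 0, 0.012]], [1, [0, 0, 0], [0, 0, 0.012]], [1, [0, 0, 0], [0, 0, 0.012]], [1, [0, 0, 0], [0, 0, 0.008]], [1, [0, 0, 0], [0, 0, 0]], [1, [0, 0, 0], [0, 0, 0]]]}}

```text
clock: 6.65
tool_pos: [0.5437, -0.1107, 0.0574]
orientation: [179.7, 0.1, -64.9]
force: [-0.0, -0.0, -2.5]
opening: 0.0137
```

```bash
python3 st.py -63.4
```

```text
[ 0.54369271 -0.1107112   0.05737589] [ 1.79723247e+02  6.24361906e-02 -6.48534771e+01] F [-0.02935342 -0.02820873 -2.54126592] M [-0.14309278 -0.02386327  0.00495784] 0.01368709471588775 106.40118112326608
turn units [ 0.00017943 -0.0007674   0.00403701] shift units [ 0.00562915 -0.00035522  0.00249643]
```

Fz = -2.5 N, which is the die's weight hanging in the grip, so the tongue is over the slot. I'll finish the turn and lower gently.

>>> {"api": "send_rows", "payload": {"commands": [[1, [0.004, 0, -0.004], [0, -0.0006, 0.004]], [1, [0, 0, -0.006], [0, 0, 0]], [1, [0, 0, -0.006], [0, 0, 0]], [1, [0, 0, -0.006], [0, 0, 0]], [1, [0, 0, 0], [0, 0, 0]]]}}

```text
clock: 7.15
tool_pos: [0.5445, -0.1107, 0.0511]
orientation: [179.9, -0.0, -63.6]
force: [0.3, 0.6, -1.7]
opening: 0.0141
```

```bash
python3 st.py -63.4
```

```text
[ 0.54448381 -0.1107044   0.0510624 ] [ 1.79907108e+02 -2.18956705e-02 -6.35559956e+01] F [ 0.28384529  0.55547814 -1.73298437] M [-0.05438843 -0.02388153 -0.00644831] 0.014087335253992864 107.65561296976713
turn units [ 0.00016964 -0.00020372  0.00043337] shift units [ 0.00246477 -0.0003824   0.02775041]
```

>>> {"api": "send_rows", "payload": {"commands": [[1, [0, 0, -0.004], [0, 0, 0]], [1, [0, 0, -0.004], [0, 0, 0]], [1, [0, 0, 0], [0, 0, 0]]]}}

```text
clock: 7.45
tool_pos: [0.5446, -0.1107, 0.0489]
orientation: [179.9, -0.0, -63.6]
force: [0.1, -0.5, -1.8]
opening: 0.0141
```

```bash
python3 st.py -63.4
```

```text
[ 0.54459115 -0.11072633  0.04893571] [ 1.79911902e+02 -2.80195603e-02 -6.35707012e+01] F [ 0.07169666 -0.4513824  -1.81818009] M [-0.06346628 -0.0322433  -0.01529902] 0.014098004918913571 107.63678216854073
turn units [ 0.00017889 -0.00018423  0.00047423] shift units [ 0.00203538 -0.00029467  0.03625714]
```

>>> {"api": "send_rows", "payload": {"commands": [[1, [0, 0, -0.002], [0, 0, 0]], [0.4, [0, 0, 0], [0, 0, 0]], [0.4, [0, 0, 0], [0, 0, 0]], [0.4, [0, 0, 0], [0, 0, 0]], [0.4, [0, 0, 0], [0, 0, 0]], [0.4, [0, 0, 0], [0, 0, 0]], [0.4, [0, 0, 0], [0, 0, 0]]]}}

```text
clock: 8.15
tool_pos: [0.5456, -0.1107, 0.0495]
orientation: [-180.0, -0.1, -63.5]
force: [-0.4, 0.9, -0.3]
opening: 0.0515
```

>>> {"api": "send_rows", "payload": {"commands": [[0.4, [0, 0, 0.03], [0, 0, 0]], [0.4, [0, 0, 0.06], [0, 0, 0]], [0.4, [0, 0, 0.1], [0, 0, 0]], [0.4, [0, 0, 0.1], [0, 0, 0]], [0.4, [0, 0, 0.1], [0, 0, 0]], [0.4, [0, 0, 0.1], [0, 0, 0]], [0.4, [0.1, -0.1, 0.1], [0, 0, 0]], [0.4, [0.1, -0.15, 0], [0, 0, 0]], [0.4, [0.1, -0.15, 0], [0, 0, 0]], [0.4, [0, -0.15, 0], [0, 0, 0]], [0.4, [0, -0.15, 0], [0, 0, 0]], [0.4, [0, 0, 0], [0, 0, 0]]]}}

```text
clock: 9.35
tool_pos: [0.622, -0.292, 0.2112]
orientation: [-179.8, -0.3, -63.2]
force: [0.3, 0.7, -0.5]
opening: 0.0525
```

```bash
python3 - <<'E'
from h import *
s=snapshot("top");c=s["color"];P=cloud(s);Z=P[...,2]
cv2.imwrite("pics/top2.png",cv2.resize(c[130:280,100:350],None,fx=3,fy=3,interpolation=cv2.INTER_CUBIC))
for u,v in((287,215),(152,214)):
    m=np.zeros(Z.shape,bool);m[v-50:v+50,u-42:u+42]=1
    q=P[m&(Z>.065)&(Z<.1)&(s["z_map"]>0)]; 
    if len(q): 
        q=q[abs(q[:,2]-np.median(q[:,2]))<.004];print(len(q),np.median(q[:,2]),cv2.minAreaRect(q[:,:2].astype(np.float32)))
E
python3 st.py -63.4
```

```text
196 0.0765438738797869 ((0.5523432493209839, 0.14652764797210693), (0.043613702058792114, 0.014105620793998241), 11.512869834899902)
[ 0.62205736 -0.29043774  0.21133637] [-179.75769754   -0.3104234   -63.2180156 ] F [-0.0151102   0.66285411  0.90895682] M [-0.04391139 -0.07808503  0.00313984] 0.05226520092833227 125.47911815764603
turn units [ 0.00046808  0.00098866 -0.00050733] shift units [-0.30782945  0.71855098 -0.61334548]
```

View pics/top2.png

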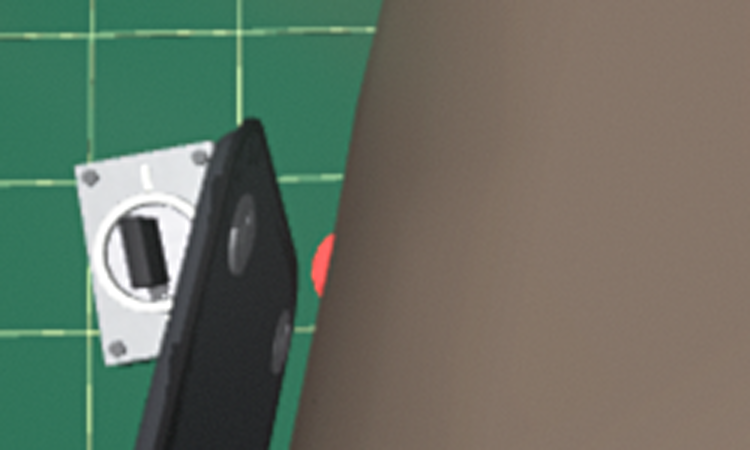

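The arm hides the right base in the top view (the home die is unchanged). I'll try the side camera.

```bash
python3 - <<'E'
from h import *
s=snapshot("side");c=s["color"];w=snapshot("wrist")["color"]
cv2.imwrite("pics/side2.png",np.hstack([cv2.resize(c,(400,300)),cv2.resize(w,(400,300))]))
E
```

```text
(no output)
```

View pics/side2.png

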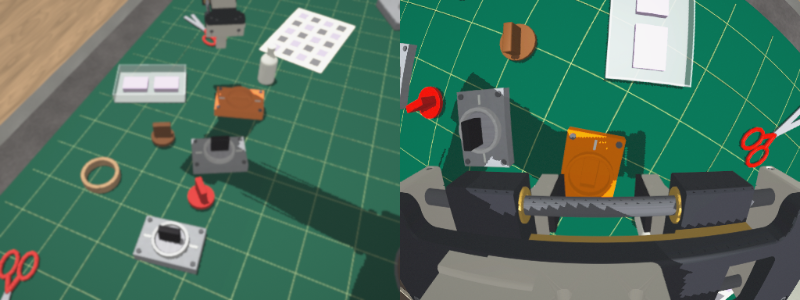

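Side view (left half): the bar at (220,143) now runs along its block's long side, and the scene is otherwise undisturbed. I'll measure from the side depth.

```bash
python3 - <<'E'
from h import *
s=snapshot("side");P=cloud(s);Z=P[...,2];ok=(s["z_map"]>0)&(np.hypot(P[...,0]-.5451,P[...,1]+.1108)<.045)
cv2.imwrite("pics/side3.png",cv2.resize(s["color"][150:240,230:340],None,fx=6,fy=6,interpolation=cv2.INTER_CUBIC))
q=P[ok&(Z>.06)&(Z<.1)];t=np.percentile(q[:,2],98);print(len(q),t)
q=q[q[:,2]>t-.003];print(len(q),np.median(q[:,2]),cv2.minAreaRect(q[:,:2].astype(np.float32)))
f=P[ok&(Z>.028)&(Z<.055)&(np.hypot(P[...,0]-.5451,P[...,1]+.1108)<.028)];print("flange",np.median(f[:,2]))
E
```

```text
276 0.0781283849948981
122 0.07685744011060386 ((0.5441761612892151, -0.10915610939264297), (0.043825555592775345, 0.015421746298670769), 23.310436248779297)
flange 0.03557652991088284
```

View pics/side3.png

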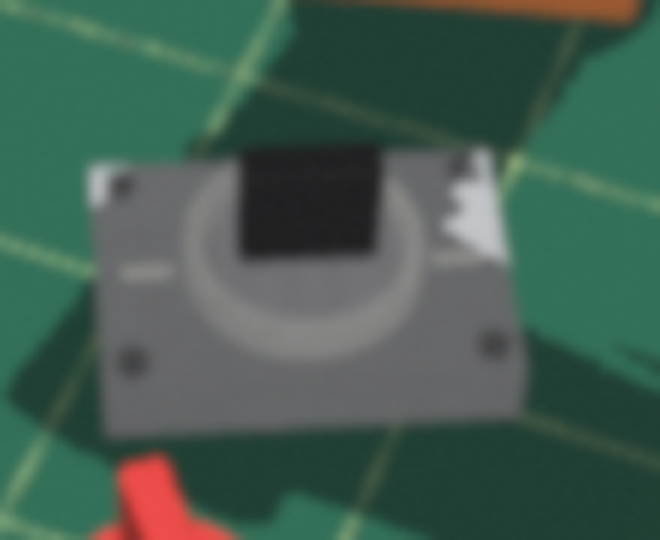

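The picture shows the bar (310,205) parallel to the marks at (147,270) and (458,258), with the flange down inside the collar. The bar top is at 0.077 and the flange at 0.0356, so it is home. I'll hand in.

```bash
python3 -c "
from h import *
print(order.close_job())"
```

```text
the job is handed in; nothing more can be done
None
```

The crooked die is now home in its slot and the job is handed in. `close_job` reports no verdict, so this rests on my own checks.

I gripped the die by its bar and turned it about 61°. It came free over the slot, with only its weight on the wrist. I lowered it 10 mm without pressing, let go and backed the arm off; wrist force readings stayed under about 3 N.

| Last check (side camera) | Measured | Expected |
|---|---|---|
| Bar top height | 0.077 m | 0.077 m |
| Flange height | 0.0356 m | 0.035 m |
| Bar direction | 23.3° | slot at 26.6°, within 17° |
| Horizontal offset from seat | about 2 mm | under 10 mm |

- **Bar angle:** the side camera's 23.3° disagrees slightly with the tool yaw at release, which implied 26.5°. Both are well inside the limit.
- **Other die:** it moved less than 1 mm by the top camera.
- **Failed check:** the arm hid the crooked die's base in the final top picture, so I used the side view for it instead.
- **Not measured:** I did not measure the die's tilt separately. The side picture showed it seated flat.

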